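# Clamp the open pump lane through the roller guard and start the pump

### The job

One lane of the peristaltic pump on the bench has been left unclamped: its lever stands raised under the roller guard. Reach down through that lane's window in the guard and press the lever down fully home with a fingertip, without touching the guard, then press the round start key on top of the drive housing all the way in and let it go. Nothing is to be picked up or shifted, and the other two lanes stay clamped.

Things in the scene. Friction and masses are not known exactly. Their poses are not given: they have to be found in the camera images.
- pump: peristaltic analyser pump, fixed, 180 mm deep (its x), 330 wide (its y). Origin on the bench under its centre; front is -x, towards the robot at yaw 0. Right part (y -164 to -56 mm): blue drive housing, top 142 mm above the bench, with display and start key. Left part (y -55 to 165): roller head with three lanes centred at y = -15, 55, 125 mm, one cassette in each, under the guard
- guard: fixed roller guard over the head, same frame as the pump: 4 mm aluminium top sheet (160 to 164 mm above the bench) with a window over each lane, clear panels front, back and left end (outside x -87 to 69 mm). Each window runs from x = -65 to +35 mm and is 60 mm wide in y, centred on its lane; bars between windows 10 mm wide. Must not be touched
- cas_a: grey tube cassette, the open one: its lever stands raised at the start; in any of the three lanes. Origin at bench level on the centre line of its lane, axes parallel to the pump's; top of its bridge 113 mm above the bench, 36 mm wide
- lever_a (a joint): clamping lever of that cassette, rad: 0 = fully raised (29 degrees above level), 0.60 = fully down on its stop (6 degrees below level). Its pivot, along y, is at x = +35 mm, 124 mm above the bench; the lever reaches 63 mm from there towards the front (-x). Stiff: 3 N on the pad along its arc moves it; straight down, where the pad drags on the fingertip, up to 10 N. It stays where it is left
- lever_a_pad (a point): centre of the upper face of that lever's 22 x 24 mm thumb pad, 52 mm from the pivot (raised: x = -8 mm, 153 mm above the bench; down: x = -17 mm, 123 mm above the bench). It moves with the lever
- cas_b: grey tube cassette, already clamped at the start; in any of the three lanes. Origin at bench level on the centre line of its lane, axes parallel to the pump's; top of its bridge 113 mm above the bench, 36 mm wide
- lever_b (a joint): clamping lever of that cassette, rad: 0 = fully raised (29 degrees above level), 0.60 = fully down on its stop (6 degrees below level). Its pivot, along y, is at x = +35 mm, 124 mm above the bench; the lever reaches 63 mm from there towards the front (-x). Stiff: 3 N on the pad along its arc moves it; straight down, where the pad drags on the fingertip, up to 10 N. It stays where it is left
- lever_b_pad (a point): centre of the upper face of that lever's 22 x 24 mm thumb pad, 52 mm from the pivot (raised: x = -8 mm, 153 mm above the bench; down: x = -17 mm, 123 mm above the bench). It moves with the lever
- cas_c: grey tube cassette, already clamped at the start; in any of the three lanes. Origin at bench level on the centre line of its lane, axes parallel to the pump's; top of its bridge 113 mm above the bench, 36 mm wide
- lever_c (a joint): clamping lever of that cassette, rad: 0 = fully raised (29 degrees above level), 0.60 = fully down on its stop (6 degrees below level). Its pivot, along y, is at x = +35 mm, 124 mm above the bench; the lever reaches 63 mm from there towards the front (-x). Stiff: 3 N on the pad along its arc moves it; straight down, where the pad drags on the fingertip, up to 10 N. It stays where it is left
- lever_c_pad (a point): centre of the upper face of that lever's 22 x 24 mm thumb pad, 52 mm from the pivot (raised: x = -8 mm, 153 mm above the bench; down: x = -17 mm, 123 mm above the bench). It moves with the lever
- start_key (a joint): travel of the start key in m: 0 = released, 0.006 = fully pressed; sprung, fully down takes 5 N, comes back when let go
- start_key_top (a point): centre of the top face of the start key: round grey push key 26 mm across in a black collar 42 mm across, on top of the drive housing near its front edge (x = -45, y = -110 mm of the pump), top face 164 mm above the bench, 10 mm above its collar. Pressed straight down
- vial_1: small capped glass sample vial, 25 mm across, 54 mm tall, standing on the bench in front of the pump; loose, not part of the job. Origin at the centre of its underside
- vial_2: small capped glass sample vial, 25 mm across, 54 mm tall, standing on the bench in front of the pump; loose, not part of the job. Origin at the centre of its underside
- vial_3: small capped glass sample vial, 25 mm across, 54 mm tall, standing on top of the pump's drive housing towards its back edge (its foot 142 mm above the bench); loose, not part of the job. Origin at the centre of its underside
- jar: closed glass jar with a white lid, 60 mm across, 75 mm tall, beside the pump; loose, not part of the job. Origin at the centre of its underside
- flask: white plastic bottle with a green cap, 68 mm across, 140 mm tall, beside the pump; loose, not part of the job. Origin at the centre of its underside
- photometer: hand-held blue photometer with a round black cap, 160 x 85 mm, 64 mm tall with its cap, lying on the bench to the right; loose, not part of the job. Origin at the centre of its underside
- carton: white reagent carton, 60 x 60 mm, 80 mm tall, beside the pump; loose, not part of the job. Origin at the centre of its underside

How it is judged:
By the outcome, as a careful person would: the job done as asked, in the order asked, and still so for the second after the job is handed in, with the robot touching nothing.
It also fails if it takes over 38 s, if anything falls off the work surface, if the arm or the gripper's body presses on something with over 40 N, if the wrist force passes 120 N, or if a joint passes its speed limit or range.

### The arm

A 6-joint arm with a two-finger parallel gripper is mounted at the origin on the work surface. World frame = base frame: x ahead of the robot, y to its left, z up, the work surface at z = 0. Lengths are in m, angles in rad, forces in N, time in s.
With the tool pointing down it reaches from about 0.425 to 1.125 m from the base axis. Payload 14.9 kg.
Tool frame: the origin (TCP) lies midway between the tips of the shut fingers; the grasp point (between the pads) lies 19 mm behind it; z points along the fingers, y is the line along which they close (so a half turn about z gives the same grasp; the last joint's range is limited). The gripper opens to 91 mm and grips with 3 to 60 N. Pads are 32 mm wide; open, the fingers measure 118 mm over their backs; the gripper's body (76 mm by 178 mm) begins 60 mm behind the grasp point.
Start: joints at [-1.24, 0.379, 1.734, -0, 1.028, -0.033], TCP at [0.249, -0.654, 0.214] pointing down, gripper open.
Joint ranges: [-2.77, 2.77], [-0.74, 2.19], [0, 2.66], [-1.06, 4.2], [0.31, 2.87], [-3.08, 3.08]. Speed limits (rad/s): [1.89, 1.89, 2.39, 3.14, 3.14, 3.14].

### API

Orientations are given as a rotation vector (axis times angle).
In Python, from plant import bot, viewer gives the robot as it stands. Calls block until the motion is done:
- bot.move_pose(position, orientation): joint-space move of the TCP to a pose.
- bot.movel(position, velocity=0.15, frame=None, max_force=None): straight line of the TCP; frame=None keeps the orientation; velocity is the mean speed in m/s. With max_force (N) it stops when the force on the tool has changed by that much, and returns True; else False.
- bot.movej(angles): joint-space move.
- bot.set_gripper(opening, newtons=None): finger opening in m; newtons is the grip in N (None keeps the last); returns when the fingers have stopped.
- bot.wait(seconds).
- bot.inverse_kinematics(position, orientation): joint angles nearest the present ones, or None.
- viewer.capture(name): name is "scene" or "top" or "wrist"; returns (picture, depth): 420x560x3 uint8, red, green, blue; 420x560 float32, m along the optical axis (not along the pixel's ray), 0 where there is no reading.
- viewer.camera_info(name): a dict with "fx", "fy", "cx", "cy" (pixels), "k1" (the pictures are not rectified: a ray, as slopes to the right and down, at radius r is drawn at 1 + k1 r^2 times it, then the intrinsics apply), "position" and "orientation" of the camera in the world; the wrist camera has in their place "hand_eye" (4x4, takes a point from camera to tool coordinates, whose origin is the TCP and whose axes are the flange's). Camera axes: x right, y down, z forward; pixel columns grow to the right and rows downward; lengths in m; the calibration is good to about 2 mm. A picture is of the moment at which its call begins: read the wrist's pose just before it. camera_info takes no time and is no camera call.
A pose or a line that the arm cannot do raises bot.Unreachable and nothing moves.
- bot.close_job(): hands the job in; it is judged then, once.
Trained networks look in the newest picture that a camera, given by its name, has taken for a name from the list of things; names that differ only in an ending like _2 or _b are one class to them, and where a whole thing is asked for, a point or a joint stands for the part that bears it (a point fixed in the world has none). Each returns a list of dicts, best first, with "score" (0 to 1); they miss things now and then, are a little off and sometimes report something else, mostly with a low value. They report only what shows in the picture. A call takes as long as a camera call.
- viewer.silhouettes(camera, query): "mask" (420x560 bool, what is visible of it) and "rect" ([left, top, width, height] in pixels, round what is visible of it).
Readings, each from a call of its own:
- bot.get_t(): time.
- bot.get_qpos(): joint angles.
- bot.get_joint_velocities(): joint speeds.
- bot.get_effort(): joint torques, N m.
- bot.get_position(): TCP position.
- bot.get_eef_rot(): TCP orientation.
- bot.get_wrist_force(): force on the tool from outside, world axes, zero at the start.
- bot.get_ft_torque(): the same for the moment, N m.
- bot.get_finger_gap(): finger opening in m.
- bot.get_finger_force(): force on a finger pad.
Only numpy, scipy, OpenCV 4.12 (cv2) and the standard library are available. Lean on these libraries where they do the work, as an engineer would, in place of code of your own. Each camera call takes 0.05 s, during which the arm holds its last target. There are 200 camera calls.

## Working session

There is one attempt and no reset: what is moved stays moved. The work goes in short steps, each a Python script; the robot and the scene stay as the last script left them, time stands still between calls to the robot, and variables do not carry over. Pictures are saved under pics/ and viewed, at most 10 in all, crops included, and the job is handed in when it is done.

```bash
mkdir -p pics; ls; python3 - <<'E'
from plant import bot, viewer
import cv2, numpy as np
for n in ("top","scene"):
    p,d=viewer.capture(n); cv2.imwrite(f"pics/{n}.png",p[:,:,::-1]); np.savez(f"{n}.npz",p=p,d=d)
    print(n,viewer.camera_info(n))
    for q in ("pump","guard","lever_a","start_key","cas_a"):
        for r in viewer.silhouettes(n,q)[:4]: print(n,q,round(r["score"],2),r["rect"])
print(viewer.camera_info("wrist"),bot.get_t(),bot.get_eef_rot(),bot.get_finger_gap())
E
```

```text
pics
plant.py
top {'fx': 394.0176511223068, 'fy': 394.0176511223068, 'cx': 280.6255729366707, 'cy': 211.01184361504946, 'k1': -0.07377748637064596, 'position': array([0.47300446, 0.02440194, 0.92962731]), 'orientation': array([-2.11989299,  2.18390059, -0.11282617])}
top pump 0.83 [217.4, 157.5, 166.9, 100.4]
top guard 0.97 [208.7, 169.4, 123.3, 91.7]
top lever_a 0.85 [263.8, 191.2, 15.5, 34.5]
top lever_a 0.65 [230.1, 195.1, 13.8, 34.5]
top start_key 0.67 [351.7, 217.9, 8.6, 12.5]
top start_key 0.21 [177.0, 174.9, 35.6, 36.3]
top cas_a 0.95 [226.9, 195.6, 24.3, 48.8]
top cas_a 0.89 [262.7, 192.7, 20.2, 47.3]
top cas_a 0.78 [292.8, 189.6, 21.4, 47.8]
top cas_a 0.26 [330.5, 164.5, 18.1, 16.7]
scene {'fx': 538.1231562397732, 'fy': 538.1231562397732, 'cx': 281.6694832401323, 'cy': 209.7957180793218, 'k1': -0.21898344848774925, 'position': array([0.28798419, 0.68263842, 0.92889206]), 'orientation': array([-0.58591548,  2.75639151, -1.05964504])}
scene pump 0.84 [210.2, 140.6, 132.8, 171.8]
scene guard 0.58 [213.1, 162.2, 117.0, 142.5]
scene guard 0.55 [210.2, 142.4, 130.7, 168.4]
scene lever_a 0.72 [251.2, 211.3, 32.7, 19.5]
scene lever_a 0.61 [265.6, 184.9, 29.9, 12.3]
scene cas_a 0.89 [242.0, 207.5, 52.7, 38.7]
scene cas_a 0.72 [232.2, 233.5, 56.7, 22.5]
{'fx': 316.434134713221, 'fy': 316.434134713221, 'cx': 283.47442735510845, 'cy': 208.398918609841, 'k1': -0.04247137607893986, 'hand_eye': array([[-2.65566227e-04, -9.58447236e-01, -2.85269740e-01,
         8.19647521e-02],
       [ 9.99999858e-01, -1.23027129e-04, -5.17584437e-04,
         1.02357617e-03],
       [ 4.60981456e-04, -2.85269837e-01,  9.58447133e-01,
        -1.71934783e-01],
       [ 0.00000000e+00,  0.00000000e+00,  0.00000000e+00,
         1.00000000e+00]])} 0.6 [-3.08968841e+00 -5.68393915e-01  4.97554373e-05] 0.09097596705591597
```

```bash
python3 - <<'E'
import cv2
a=cv2.imread("pics/top.png")[130:280,150:420]; b=cv2.imread("pics/scene.png")[120:330,190:370]
a=cv2.resize(a,(720,400),interpolation=2);b=cv2.resize(b,(514,600),interpolation=2)
cv2.imwrite("pics/a.png",a);cv2.imwrite("pics/b.png",b)
E
```

```text
(no output)
```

View pics/a.png

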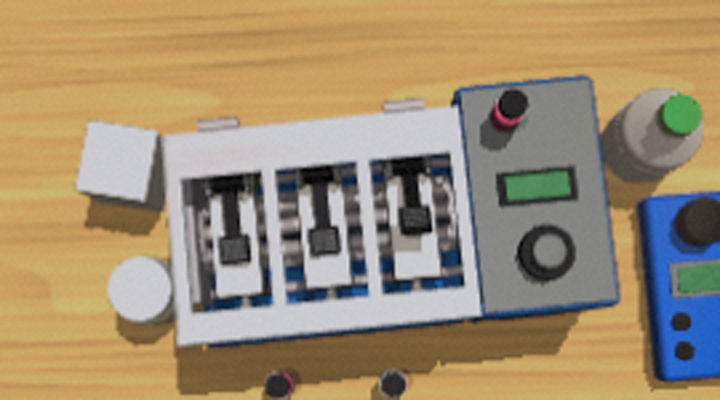

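View pics/b.png

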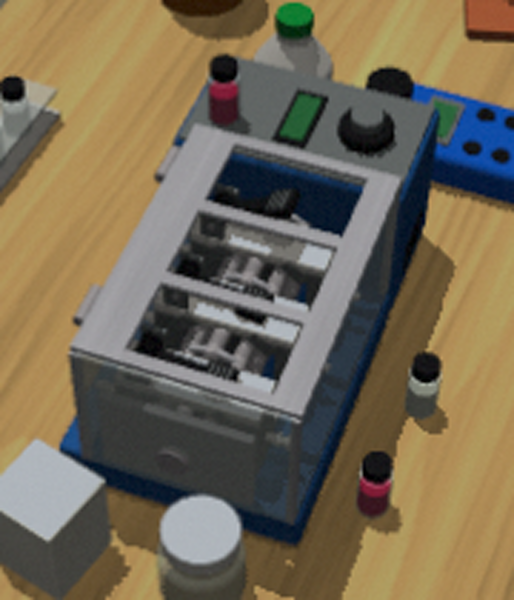

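View pics/top.png

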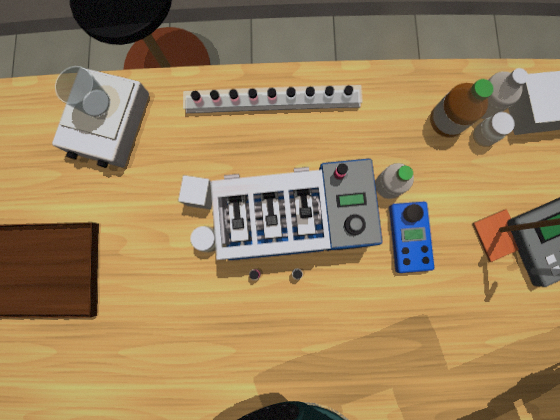

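The raised lever is in the right-hand lane, y = -15, next to the drive housing: its pad is near top-image pixel (305,212), while the other two levers lie flat. The key is near (355,224). I'll fit the pump pose from the top view, then refine it with the wrist camera.

```bash
cat > h.py <<'E'
import numpy as np, cv2
from scipy.optimize import least_squares
from scipy.spatial.transform import Rotation as R
from plant import bot, viewer
def cam(n):
    i=viewer.camera_info(n); T=np.eye(4)
    if n=="wrist":
        T[:3,:3]=R.from_rotvec(bot.get_eef_rot()).as_matrix(); T[:3,3]=bot.get_position(); T=T@i["hand_eye"]
    else: T[:3,:3]=R.from_rotvec(i["orientation"]).as_matrix(); T[:3,3]=i["position"]
    return i,T
def project(c,P):
    i,T=c; p=(np.asarray(P)-T[:3,3])@T[:3,:3]; s=p[:,:2]/p[:,2:]
    s=s*(1+i["k1"]*(s**2).sum(1,keepdims=True)); return s*i["fx"]+[i["cx"],i["cy"]]
def world(pose,P):
    x,y,a=pose; P=np.asarray(P,float); return P@R.from_euler("z",a).as_matrix().T+[x,y,0]
def fit(c,P,uv,x0=(.47,0,0)):
    r=least_squares(lambda q:(project(c,world(q,P))-uv).ravel(),x0); return r.x,r.fun.reshape(-1,2)
WIN=[[x,l+s,.164] for l in (.125,.055,-.015) for x,s in ((.035,.03),(.035,-.03),(-.065,-.03),(-.065,.03))]
E
python3 - <<'E'
from h import *
P=WIN[8:]+WIN[:1]+WIN[3:4]+[[-.045,-.11,.164]]
uv=np.array([[370,158],[452,152],[466,285],[383,295],[182,178],[193,313],[548,247]])/2.667+[150,130]
c=cam("top"); q,e=fit(c,P,uv); print(q,e.round(1))
np.save("q0.npy",q)
d=np.load("top.npz")["d"]; print(c[1][2,3]-d[250:256,300:310].mean(), c[1][2,3]-d[223:226,353:357].mean())
E
```

```text
[0.57396989 0.00062743 0.07157714] [[-0.2  0.3]
 [-0.6 -0.6]
 [-0.1  0.1]
 [ 0.2 -0.5]
 [-0.2  0. ]
 [-0.2 -0. ]
 [ 1.1  0.7]]
0.042672938587194786 0.16289574551773678
```

```bash
cat >> h.py <<'E'
def rot(yaw):  # tool z down, tool y along (cos yaw, sin yaw)
    y=np.array([np.cos(yaw),np.sin(yaw),0]); z=np.array([0,0,-1.]); return R.from_matrix(np.c_[np.cross(y,z),y,z]).as_rotvec()
E
python3 - <<'E'
from h import *
q=np.load("q0.npy"); p=world(q,[[-.022,-.015,.33]])[0]
for s in (0,np.pi): print(s,bot.inverse_kinematics(p,rot(q[2]+s)))
o=min((rot(q[2]+s) for s in (0,np.pi)),key=lambda o:abs(bot.inverse_kinematics(p,o)[5]))
np.save("o.npy",o)
t=bot.get_position(); bot.movel([t[0],t[1],.33],velocity=.25); bot.set_gripper(0,10); bot.move_pose(p,o)
c=cam("wrist"); im,d=viewer.capture("wrist"); np.savez("w.npz",im=im,d=d,T=c[1])
b=im[:,:,::-1].copy()
for u in project(c,world(q,WIN+[[-.045,-.11,.164],[-.008,-.015,.153]])): cv2.circle(b,tuple(int(round(v)) for v in u),2,(0,0,255),1)
cv2.imwrite("pics/w.png",cv2.resize(b,(800,600)))
print(bot.get_t(),bot.get_position(),bot.get_qpos(),bot.get_finger_gap())
for n in("lever_a","start_key"):
    for r in viewer.silhouettes("wrist",n): print(n,r["score"],r["rect"])
E
```

```text
0 [-0.07087409  0.02012699  1.94461455  0.          1.17685111 -0.14245123]
3.141592653589793 [-0.07087409  0.02012699  1.94461455  0.          1.17685111  2.99914142]
5.1417 [ 0.55319336 -0.01648706  0.32997554] [-7.18876785e-02  2.03712551e-02  1.94441041e+00 -4.40414838e-05
  1.17685492e+00 -1.42440911e-01] 0.0006220893655758481
lever_a 0.87 [280.3, 114.3, 56.9, 20.1]
lever_a 0.59 [286.6, 175.8, 49.7, 22.3]
lever_a 0.59 [277.7, 42.9, 64.7, 29.3]
start_key 0.59 [285.1, 174.2, 51.7, 27.7]
```

View pics/w.png

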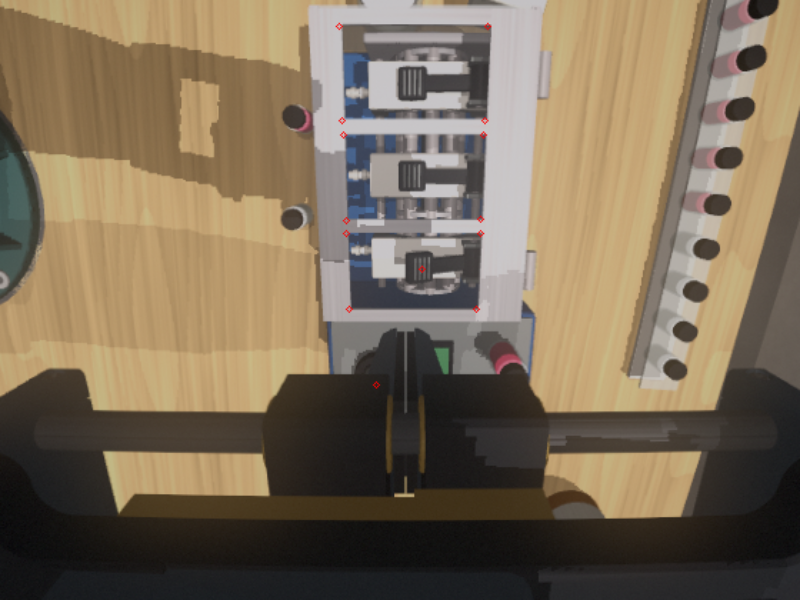

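The overlay agrees with the wrist picture to about 1 px. The raised pad is at (422,269) in the viewed picture, in the lane at y = -15. Next I press the lever.

```bash
python3 - <<'E'
from h import *
q=np.load("q0.npy"); W=lambda z:world(q,[[-.018,-.015,z]])[0]
bot.movel(W(.18),velocity=.15)
f0=bot.get_wrist_force()
h=bot.movel(W(.118),velocity=.03,max_force=25)
print(h,bot.get_position(),bot.get_wrist_force()-f0,bot.get_t())
bot.movel(W(.18),velocity=.1); bot.movel(W(.33),velocity=.25)
c=cam("wrist"); im,d=viewer.capture("wrist")
cv2.imwrite("pics/w2.png",cv2.resize(im[0:240,200:400,::-1],(500,600)))
print(bot.get_t(),bot.get_wrist_force()-f0)
E
```

```text
True [ 0.5570322  -0.01565252  0.12359104] [-6.56806306 -0.2104183  14.71029332] 8.0833
9.6083 [-0.83953814 -1.02031955  0.51166448]
```

View pics/w2.png

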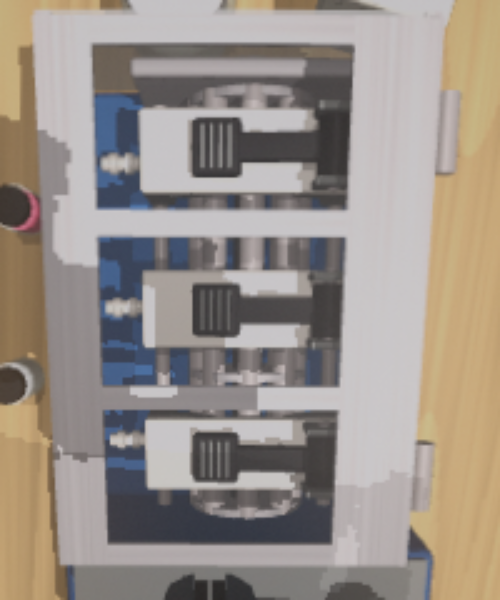

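The pressed lever (bottom lane, pad at about (215,455)) now looks the same as the other two. I'll compare the pad heights numerically, then press the key.

```bash
python3 - <<'E'
from h import *
q=np.load("q0.npy"); c=cam("wrist"); im,d=viewer.capture("wrist"); i,T=c
for l in (.125,.055,-.015):
    u,v=project(c,world(q,[[-.017,l,.123]]))[0].round().astype(int); z=np.median(d[v-3:v+4,u-3:u+4])
    s=cv2.undistortPoints(np.array([[[u,v]]],float),np.array([[i["fx"],0,i["cx"]],[0,i["fy"],i["cy"]],[0,0,1]]),np.array([i["k1"],0,0,0]))[0,0]
    print(l,T[:3,:3]@(np.r_[s,1]*z)+T[:3,3])
W=lambda z:world(q,[[-.045,-.11,z]])[0]; o=np.load("o.npy")
bot.movel(W(.25),velocity=.2); bot.movel(W(.175),velocity=.1)
f0=bot.get_wrist_force()
h=bot.movel(W(.155),velocity=.02,max_force=18)
print(h,bot.get_position(),bot.get_wrist_force()-f0,bot.get_t())
bot.wait(.2); print(bot.get_position(),bot.get_wrist_force()-f0)
E
```

```text
0.125 [0.54816782 0.12357939 0.12460528]
0.055 [0.55318969 0.05445419 0.124724  ]
-0.015 [ 0.55829755 -0.01577056  0.12454597]
True [ 0.5370027  -0.11232951  0.15764397] [-3.68790421 -0.02215529 11.26568409] 12.1833
[ 0.53701169 -0.11233577  0.1576549 ] [-4.31390363  1.07310376 12.03847049]
```

The pads are level to within 0.2 mm. The key bottomed out at 158 mm with 12 N, more than the 5 N it needs. I'll release, check and hand in.

```bash
python3 - <<'E'
from h import *
q=np.load("q0.npy"); W=lambda z:world(q,[[-.045,-.11,z]])[0]
bot.movel(W(.19),velocity=.08); bot.movel(W(.33),velocity=.25); bot.wait(.5)
print(bot.get_position(),bot.get_t(),bot.get_wrist_force())
im,d=viewer.capture("scene"); cv2.imwrite("pics/s2.png",cv2.resize(im[100:340,180:400,::-1],(550,600)))
E
```

```text
[ 0.53690707 -0.11229335  0.32977693] 14.15 [ 0.23884734  0.33596054 -0.6219923 ]
```

View pics/s2.png

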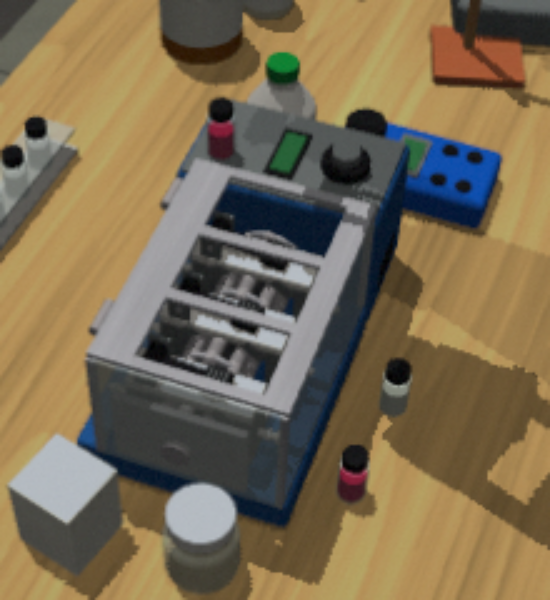

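The raised lever no longer shows in the far window (about (280,210)). The key at (345,158) is back up, and the vials, jar and carton have not moved.

```bash
python3 -c "
from plant import bot
print(bot.close_job())"
```

```text
the job is handed in; nothing more can be done
None
```

I pressed the open lever (lane at y = -15) fully home, its pad level with the other two to within 0.2 mm, then pressed the start key its full 6 mm and released it, saw no sign of contact with the guard or loose items, and handed the job in at about 14 s; the verdict was not shown.

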